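# Set the grinder's tool rest for the next job

### The arm

A 6-joint arm with a two-finger parallel gripper is mounted at the origin on the work surface. World frame = base frame: x ahead of the robot, y to its left, z up, the work surface at z = 0. Lengths are in m, angles in rad, forces in N, time in s.
With the tool pointing down it reaches from about 0.35 to 0.975 m from the base axis. Payload 4.9 kg.
Tool frame: the origin (TCP) lies midway between the tips of the shut fingers; the grasp point (between the pads) lies 19 mm behind it; y points along the fingers, z is the direction in which the jaws open and shut, and the axes are right-handed (so a half turn about y gives the same grasp; the last joint's range is limited). The gripper opens to 85 mm and grips with 20 to 120 N. Pads are 22 mm wide; open, the fingers measure 114 mm over their backs; the gripper's body (76 mm by 85 mm) begins 54 mm behind the grasp point. The pads swing forward as they close: fully open they stand 13 mm farther back than shut.
Start: joints at [1.177, 0.053, 1.613, -0, 1.476, -0.119], TCP at [0.17, 0.602, 0.231] pointing down, gripper open.
Joint ranges: [-3.01, 3.01], [-1.01, 2.22], [0.06, 2.58], [-1.02, 4.17], [0.09, 2.62], [-3.14, 3.14]. Speed limits (rad/s): [2.57, 2.57, 3.14, 3.14, 3.14, 3.14].

### API

Orientations are given as a unit quaternion [w, x, y, z].
In Python, from plant import * gives the robot as it stands.
- The arm moves only by the shell command python3 -m crank 'ROWS'. ROWS is JSON, a list that holds one entry, the list of rows, each a list of 5 numbers: the gripper command: -1 is shut, 1 is fully open, values between are in proportion, then the shift along the tool's x, y, z in cm, then the turn about the tool's y in degrees. In form: [[[jaw, dx, dy, dz, twist], ...]]. A call has 1 to 8 rows; each row shifts and turns the commanded pose from where the row before left it, along the tool's axes as they then stand; what a row does not reach is not made up. A row lasts 1/8 s, in which the tool goes at most 62.5 mm and 10.7 degrees, less where a joint would pass 70% of its speed; a pose out of reach is approached as far as the arm can. A call with a gripper value outside its range is refused whole. The fingers move at their own pace and stop on an object; the grip force is fixed at half the most. Time passes only in rows, so rows that do not move let the fingers close. It gives the time, the measured TCP pose, the force and the opening at its end, in the units of the state.
- state(): the state, without advancing time (a new reading comes with each control period).
- grab_frame(name): name is "scene" or "top" or "wrist"; returns a dict with "frame" (384x512x3 uint8, red, green, blue), "fx", "fy", "cx", "cy" (pixels), "pose" (4x4, takes a point from camera to world coordinates). Camera axes: x right, y up, looking along -z (the intrinsics and any distortion apply to the point x, -y, -z); pixel columns grow to the right and rows downward; lengths in m; the calibration is good to about 2 mm. A picture is of the moment at which its call begins. There is no depth.
- job_done(): hands the job in, once; it reports no verdict.
The state is a dict: "time": time; "joint_pos": joint angles; "joint_vel": joint speeds; "joint_efforts": joint torques, N m; "tool_pos": TCP position; "tool_rot": TCP orientation; "contact_force": force on the tool from outside, world axes, zero at the start; "ft_torque": the same for the moment, N m; "gripper_width": opening from 0.0 (shut) to 1.0 (fully open).
Only numpy, scipy, OpenCV 4.12 (cv2) and the standard library are available. Lean on these libraries where they do the work, as an engineer would, in place of code of your own. Each camera call takes 0.05 s, during which the arm holds its last target.

### The job

Set the grinder up for the next job, the tool lying in the yellow tray: a knife is ground on the wheel with the red band, scissors on the wheel with the grey band. Flip the orange cam lever over towards the wheels to free the tool rest, slide the rest along its rail until it is centred in front of that wheel, and flip the lever fully back towards the operator's side to lock it there. Leave the knife, the scissors, the cleaning stick and the oil bottle where they are.

Things in the scene. Friction and masses are not known exactly. Their poses are not given: they have to be found in the camera images.
- grinder: Double-ended grinder, fixed. Origin: on the bench under the motor's middle; x points away from the operator's (robot's) side, y along shaft and rail, z up. Base plate 340 x 540 x 12 mm; shaft 147 mm up at x = 0; motor 150 mm across, 200 mm long. Steel rail in front of both wheels: 500 mm long, x = -167 to -147 mm, top 118 mm up, a post at each end (y = -240, 240 mm).
- coarse_wheel: Grinding wheel with the red (coarse) abrasive band, 200 mm across, 50 mm wide, on one end of the shaft (which end varies), its centre plane 160 mm to one side of the motor's middle. Origin: wheel centre; y axis along the shaft, the same way as the grinder's y. Fixed, does not turn.
- fine_wheel: Grinding wheel with the grey (fine) abrasive band, same size, on the other end of the shaft. Origin: wheel centre; y axis along the shaft, the same way as the grinder's y. Fixed, does not turn.
- rest (a joint): Slide of the tool rest along the rail, m: 0 at the middle of the motor, grows towards the grinder's +y, stops at -0.19 and +0.19. Free, it needs about 3 N and stays where it is left; with the lever locked it is firmly clamped.
- rest_mid (a point): Middle of the top of the tool rest's aluminium table (70 mm along the rail, 52 mm deep, 6 mm thick), 140 mm above the bench, its far edge 4 mm short of the wheel. Below it a blue saddle 60 mm along the rail, from 172 to 128 mm on the operator's side of the shaft, its top 127 mm above the bench.
- lever_pivot (a point): Pivot of the orange cam lever, on the operator's side of the saddle, 110 mm above the bench, in line with the middle of the rest (60 mm on the operator's side of rest_mid). The pivot axis runs along the rail; the blue cheeks around it are 34 mm wide overall and reach 117 mm above the bench.
- lever_tip (a point): Point on the lever's paddle 95 mm from the pivot; the lever ends 103 mm from the pivot. Lever 14 mm wide (along the rail) and 9 mm thick, its last 34 mm a paddle 20 mm wide and 11 mm thick.
- lever (a joint): Angle of the cam lever, rad. 0 = locked: it leans to the operator (grinder's -x), 55 degrees above level. 0.96 = free: it leans 20 degrees past upright, towards the wheels. Stops at both ends. Over-centre cam: needs about 5 N at the tip to get past 0.2, then snaps to locked (below) or springs to about 0.72, where the rest is free (above).
- next_tray: Yellow plastic tray of the next job, 300 x 140 x 24 mm, long side along its x; origin under its centre. Fixed.
- done_tray: Blue plastic tray of finished work, same size; origin under its centre. Fixed.
- knife_mid (a point): Kitchen knife with a black handle, 235 mm long, lying in one of the trays; point near its middle. Loose.
- scissors_mid (a point): Pair of scissors with orange loop handles, 225 mm long, lying in the other tray; point at the pivot screw. Loose.
- stick_mid (a point): Bystander: tan rubber belt-cleaning stick 38 x 200 x 38 mm lying on the bench; point at its centre. Loose.
- bottle_mid (a point): Bystander: white oil bottle 52 mm across, 140 mm tall with a red cap, standing on the bench; point at its centre. Loose.

How it is judged:
On the way, in this order (a step that is already met when the one before it is completed fails the run):
1. the cam lever is flipped over and the rest is free (value of joint lever above 0.6 rad), for 0.1 s.
2. the rest is in front of the right wheel for the job in the yellow tray (((horizontal distance between knife_mid and next_tray below 0.09 m and y of rest_mid in the frame of coarse_wheel between -0.008 and 0.008 m) or (horizontal distance between scissors_mid and next_tray below 0.09 m and y of rest_mid in the frame of fine_wheel between -0.008 and 0.008 m))), for 0.2 s.
At the end, for the whole second after the job is handed in: The rest is centred (within 8 mm along the rail) in front of the red-banded wheel if the knife lies in the yellow tray, of the grey-banded wheel if the scissors lie there; the cam lever is locked (within 0.12 rad of its locked stop) and the rest stands still (((horizontal distance between knife_mid and next_tray below 0.09 m and y of rest_mid in the frame of coarse_wheel between -0.008 and 0.008 m) or (horizontal distance between scissors_mid and next_tray below 0.09 m and y of rest_mid in the frame of fine_wheel between -0.008 and 0.008 m)) and value of joint lever below 0.12 rad and velocity of joint rest between -0.01 and 0.01 m/s); the robot touches nothing.
It fails at once if the knife or the scissors are moved by more than 20 mm (distance of any of knife_mid, scissors_mid from where it was at the start of the episode above 0.02 m).
It fails at once if the cleaning stick or the oil bottle is moved by more than 25 mm (distance of any of stick_mid, bottle_mid from where it was at the start of the episode above 0.025 m).
It also fails if it takes over 58 s, if anything falls off the work surface, if the arm or the gripper's body presses on something with over 40 N, if the wrist force passes 120 N, or if a joint passes its speed limit or range.

## Working session

There is one attempt and no reset: what is moved stays moved. The work goes in short steps, Python scripts to look and compute and a shell command to move; the robot and the scene stay as the last step left them, time stands still between calls to the robot, and variables do not carry over. Pictures are saved under pics/ and viewed, and the job is handed in when it is done.

```bash
ls; mkdir -p pics; python3 - <<'E'
from plant import *
import cv2,numpy as np,json
s=state()
print({k:(np.round(v,3).tolist()) for k,v in s.items()})
for n in ["scene","top"]:
    f=grab_frame(n)
    cv2.imwrite(f"pics/{n}0.png",cv2.cvtColor(f["frame"],cv2.COLOR_RGB2BGR))
    print(n,{k:(np.round(v,4).tolist()) for k,v in f.items() if k!="frame"})
E
```

```text
pics
{'time': 0.0, 'joint_pos': [1.177, 0.053, 1.614, -0.0, 1.476, -0.119], 'joint_vel': [0.001, 0.002, 0.001, -0.001, 0.001, -0.0], 'joint_efforts': [-0.001, -39.366, -37.018, -0.0, 0.007, 0.0], 'tool_pos': [0.169, 0.601, 0.23], 'tool_rot': [-0.7, 0.701, -0.097, 0.097], 'contact_force': [0.567, 0.284, 1.009], 'ft_torque': [0.052, 0.014, -0.038], 'gripper_width': 0.998}
scene {'fx': 461.4411, 'fy': 461.4411, 'cx': 255.918, 'cy': 197.881, 'pose': [[0.1511, -0.5714, 0.8066, 1.9216], [0.9885, 0.0888, -0.1222, -0.202], [-0.0018, 0.8158, 0.5783, 1.1069], [0.0, 0.0, 0.0, 1.0]]}
top {'fx': 365.4307, 'fy': 365.4307, 'cx': 257.3477, 'cy': 188.5728, 'pose': [[0.0046, 0.9952, -0.0982, 0.4246], [-0.9999, 0.0035, -0.0114, -0.0091], [-0.011, 0.0982, 0.9951, 1.2534], [0.0, 0.0, 0.0, 1.0]]}
```

View pics/scene0.png

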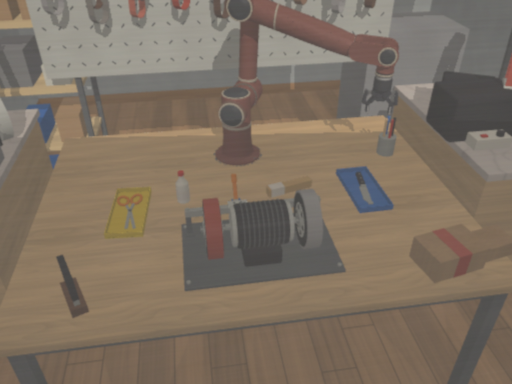

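View pics/top0.png

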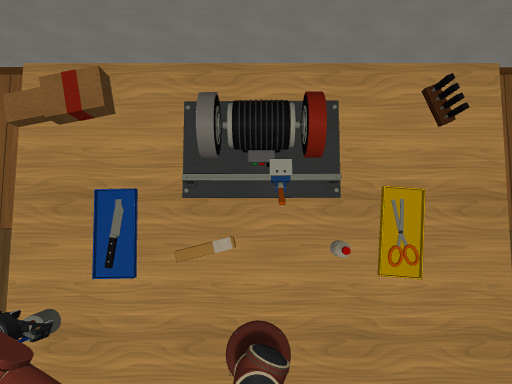

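Scissors lie in the yellow tray (top 402,230), so the target is the grey wheel (top 208,125). The rest is at (281,170) and the lever leans down to (282,203). I'll enlarge these to locate the grinder.

```bash
python3 - <<'E'
import cv2
t=cv2.imread("pics/top0.png");s=cv2.imread("pics/scene0.png")
c=t[85:215,175:350];cv2.imwrite("pics/tc.png",cv2.resize(c,None,fx=4.5,fy=4.5,interpolation=cv2.INTER_CUBIC))
c=s[165:285,170:350];cv2.imwrite("pics/sc.png",cv2.resize(c,None,fx=4.4,fy=4.4,interpolation=cv2.INTER_CUBIC))
E
```

```text
(no output)
```

View pics/tc.png

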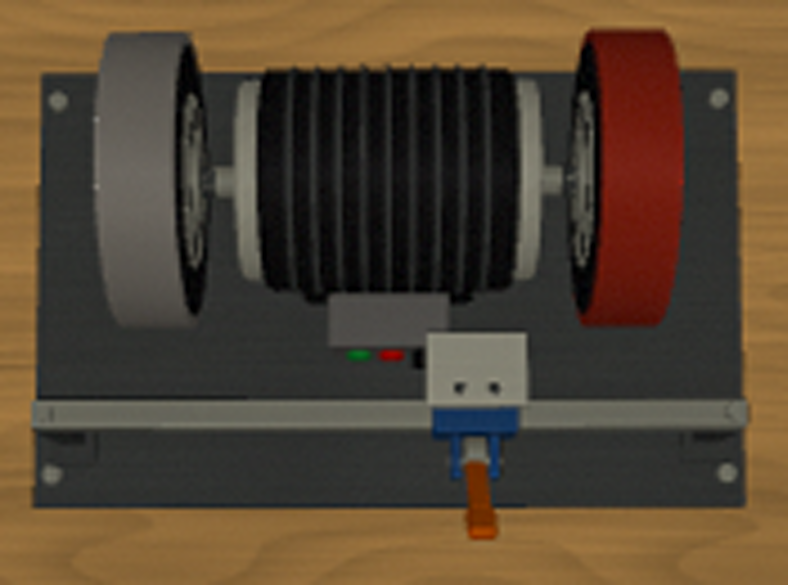

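View pics/sc.png

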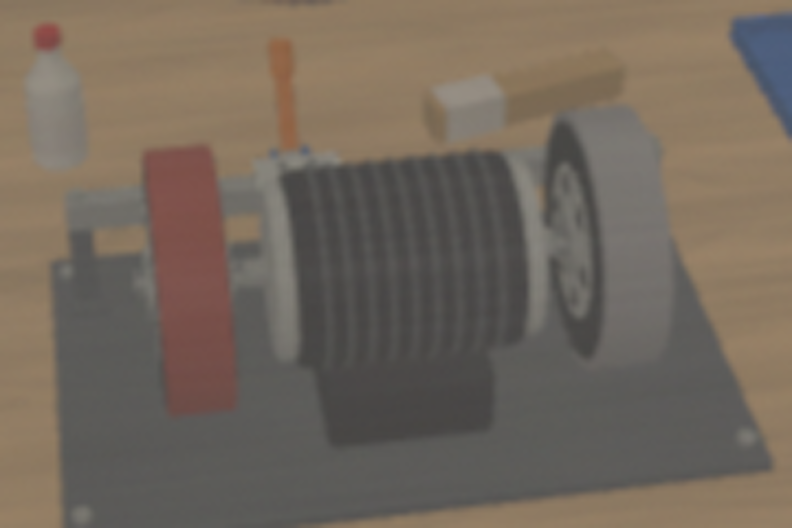

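```bash
cat > h.py <<'E'
import numpy as np,cv2
def proj(P,cam):
    T=np.array(cam["pose"]);p=(np.asarray(P)-T[:3,3])@T[:3,:3]
    return np.stack([cam["fx"]*p[:,0]/-p[:,2]+cam["cx"],cam["fy"]*-p[:,1]/-p[:,2]+cam["cy"]],1)
def unproj(uv,z,cam):
    T=np.array(cam["pose"]);uv=np.asarray(uv,float).reshape(-1,2)
    d=np.stack([(uv[:,0]-cam["cx"])/cam["fx"],-(uv[:,1]-cam["cy"])/cam["fy"],-np.ones(len(uv))],1)@T[:3,:3].T
    return T[:3,3]+d*((z-T[2,3])/d[:,2])[:,None]
def W(L,q):
    L=np.asarray(L);c,s=np.cos(q[2]),np.sin(q[2])
    return np.stack([q[0]+c*L[:,0]-s*L[:,1],q[1]+s*L[:,0]+c*L[:,1],L[:,2]],1)
E
python3 - <<'E'
from plant import *
from h import *
from scipy.optimize import least_squares
f=grab_frame("top")
uv=np.array([(42,71),(735,70),(745,507),(33,507),(33,401),(747,401),(427,333),(527,333),(527,405),(427,404)],float)
uv=(uv+.5)/4.5-.5+[175,85]
L=lambda r:np.array([(.17,.27,.012),(.17,-.27,.012),(-.17,-.27,.012),(-.17,.27,.012),(-.147,.25,.118),(-.147,-.25,.118),(-.104,r+.035,.14),(-.104,r-.035,.14),(-.156,r-.035,.14),(-.156,r+.035,.14)])
r=least_squares(lambda q:(proj(W(L(q[3]),q),f)-uv).ravel(),[.7,0,0,0])
print(r.x,np.round(r.fun.reshape(-1,2),2).tolist())
q=r.x
for n,p in dict(origin=(0,0,0),rest=(-.13,q[3],.14),piv=(-.19,q[3],.11),tip=(-.19-.095*np.cos(.96),q[3],.11+.095*np.sin(.96)),left_target=(-.13,.16,.14),right=(-.13,-.16,.14)).items(): print(n,W([p],q).round(4)[0])
print("tip px",proj(W([(-.19-.1*np.cos(.96),q[3],.11+.1*np.sin(.96))],q),f), "meas",np.array((482,530))/4.5+[175,85])
print("bottle base/top",unproj([(342,249)],.07,f))
print("stick",unproj([(178,256),(235,242)],.02,f))
g=grab_frame("scene")
print("scene plate far corners",proj(W([(.17,-.27,.012),(.17,.27,.012),(-.17,-.27,.012)],q),g))
E
```

```text
[ 0.71638265 -0.00598912  0.01179493 -0.06028195] [[-0.44, -7.3], [-0.37, -8.76], [0.28, -9.13], [0.3, -7.83], [-0.53, 5.14], [0.51, 3.78], [-0.33, 4.75], [0.19, 4.55], [0.47, 5.31], [-0.15, 5.72]]
origin [ 0.7164 -0.006   0.    ]
rest [ 0.5871 -0.0678  0.14  ]
piv [ 0.5271 -0.0685  0.11  ]
tip [ 0.4726 -0.0692  0.1878]
left_target [0.5845 0.1525 0.14  ]
right [ 0.5883 -0.1675  0.14  ]
tip px [[282.13449978 209.10717524]] meas [282.11111111 202.77777778]
bottle base/top [[ 0.34839673 -0.26690748  0.07      ]]
stick [[0.31915195 0.26888593 0.02      ]
 [0.36643241 0.0789131  0.02      ]]
scene plate far corners [[184.61272242 296.05917614]
 [348.83419563 275.90160767]
 [181.13728146 228.82640835]]
```

```bash
python3 - <<'E'
from plant import *
from h import *
from scipy.optimize import least_squares
f=grab_frame("top")
uv=np.array([(42,71),(735,70),(745,507),(33,507),(33,401),(747,401),(427,333),(527,333),(527,405),(427,404)],float)
uv=(uv+.5)/4.5-.5+[175,85]
L=lambda r,o:np.array([(.17+o,.27,.012),(.17+o,-.27,.012),(-.17+o,-.27,.012),(-.17+o,.27,.012),(-.147,.25,.118),(-.147,-.25,.118),(-.104,r+.035,.14),(-.104,r-.035,.14),(-.156,r-.035,.14),(-.156,r+.035,.14)])
r=least_squares(lambda q:(proj(W(L(q[3],q[4]),q),f)-uv).ravel(),[.7,0,0,0,0])
print(r.x,np.round(r.fun.reshape(-1,2),2).tolist())
q=r.x; np.save("q.npy",q)
for n,p in dict(origin=(0,0,0),rest=(-.13,q[3],.14),piv=(-.19,q[3],.11),tip=(-.19-.095*np.cos(.96),q[3],.11+.095*np.sin(.96)),left_target=(-.13,.16,.14),right=(-.13,-.16,.14)).items(): print(n,W([p],q).round(4)[0])
print("tip px",proj(W([(-.19-.103*np.cos(.96),q[3],.11+.103*np.sin(.96))],q),f), "meas",np.array((482,534))/4.5+[175,85])
print("wheel top/sides px (crop)",(proj(W([(0,.185,.247),(0,.135,.247),(0,-.135,.247),(0,-.185,.247)],q),f)-[175,85])*4.5)
g=grab_frame("scene")
o=q[4]
print("scene corners crop",(proj(W([(.17+o,-.27,.012),(.17+o,.27,.012),(-.17+o,-.27,.012)],q),g)-[170,165])*4.4)
print("lever tip scene",(proj(W([(-.19-.103*np.cos(.96),q[3],.11+.103*np.sin(.96))],q),g)-[170,165])*4.4)
E
```

```text
[ 0.73195734 -0.00645821  0.00396021 -0.06071743 -0.04455149] [[-0.07, 0.13], [0.36, -0.12], [0.25, -0.02], [-0.1, 0.0], [-0.61, -0.4], [0.22, -0.54], [-0.29, -0.17], [0.19, -0.2], [0.34, 0.52], [-0.25, 0.76]]
origin [ 0.732  -0.0065  0.    ]
rest [ 0.6022 -0.0677  0.14  ]
piv [ 0.5422 -0.0679  0.11  ]
tip [ 0.4877 -0.0681  0.1878]
left_target [0.6013 0.153  0.14  ]
right [ 0.6026 -0.167   0.14  ]
tip px [[281.81979273 204.45349966]] meas [282.11111111 203.66666667]
wheel top/sides px (crop) [[ 91.8637951  136.93461788]
 [171.29020136 136.72543966]
 [601.6557309  135.59202444]
 [681.62503422 135.38141644]]
scene corners crop [[ 60.41652331 545.32818589]
 [773.3623178  463.34485916]
 [ 49.05187573 258.26430647]]
lever tip scene [[278.6574464   38.24418965]]
```

```bash
cat >> h.py <<'E'
from scipy.spatial.transform import Rotation as Ro
def rot(s):
    q=s["tool_rot"];return Ro.from_quat([q[1],q[2],q[3],q[0]]).as_matrix()
def go(s,tgt):
    R=rot(s);d=(np.array(tgt)-s["tool_pos"])@R*100
    print("t",s["time"],"pos",np.round(s["tool_pos"],4),"F",np.round(s["contact_force"],1),"w",round(float(s["gripper_width"]),3),"\nR",np.round(R,3).tolist(),"\nd cm",np.round(d,2))
def cam(n,name,box=None,k=1):
    from plant import grab_frame
    f=grab_frame(n);i=cv2.cvtColor(f["frame"],cv2.COLOR_RGB2BGR)
    if box: i=i[box[1]:box[3],box[0]:box[2]]
    cv2.imwrite(f"pics/{name}.png",cv2.resize(i,None,fx=k,fy=k,interpolation=cv2.INTER_CUBIC));return f
E
python3 - <<'E'
from plant import *
from h import *
s=state();go(s,[.43,-.068,.23])
R=rot(s);print("z yaw",np.degrees(np.arctan2(R[1,2],R[0,2])))
E
```

```text
t 0.3 pos [0.1695 0.6013 0.2309] F [-0.3 -0.1  1.2] w 0.996 
R [[0.962, -0.0, 0.271], [-0.271, -0.001, 0.962], [-0.0, -1.0, -0.001]] 
d cm [ 43.24   0.12 -57.35]
z yaw 74.25308349768942
```

```bash
python3 -m crank '[[[-1,0,-1,0,-8],[-1,0,-1,0,-7.7],[-1,2,0,-5,0],[-1,2,0,-5,0],[-1,2,0,-5,0],[-1,2,0,-5,0],[-1,2,0,-5,0],[-1,2,0,-5,0]]]'
python3 -m crank '[[[-1,2,0,-5,0],[-1,2,0,-5,0],[-1,2,0,-5,0],[-1,2,0,-5,0],[-1,2,0,-5,0],[-1,2,0,-5,0],[-1,1,0,-4,0],[-1,0,0,0,0]]]'
python3 - <<'E'
from plant import *
from h import *
s=state();go(s,[.43,-.068,.18])
cam("scene","s1",(150,60,350,285),2.6);cam("wrist","w1");cam("top","t1",(175,85,350,215),4.5)
E
```

```text
time: 1.3
tool_pos: [0.2896, 0.2999, 0.2514]
tool_rot: [0.707, -0.707, -0.0, -0.0]
contact_force: [1.0, -0.3, 1.2]
gripper_width: -0.001
time: 2.3
tool_pos: [0.4192, -0.0407, 0.2512]
tool_rot: [-0.707, 0.707, -0.002, 0.002]
contact_force: [-1.1, -0.2, -0.1]
gripper_width: -0.001
t 2.3 pos [ 0.4192 -0.0407  0.2512] F [-1.1 -0.2 -0.1] w -0.001 
R [[1.0, -0.001, 0.005], [-0.005, -0.0, 1.0], [-0.001, -1.0, -0.0]] 
d cm [ 1.09  7.12 -2.72]
```

View pics/w1.png

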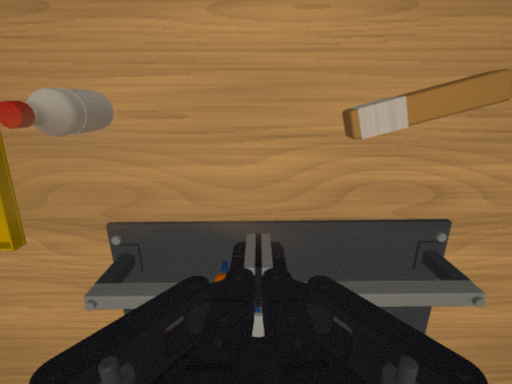

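View pics/s1.png

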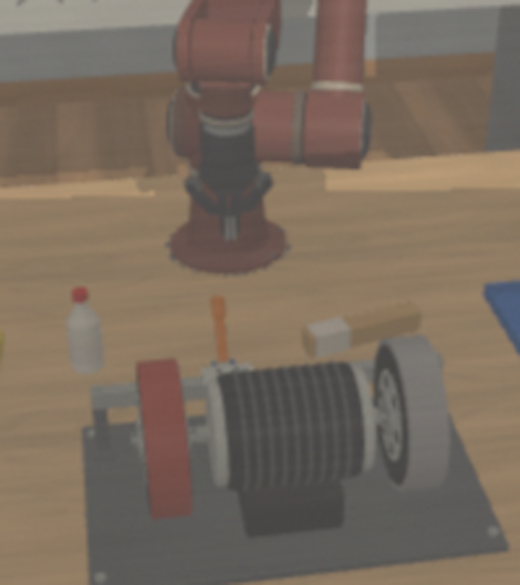

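Fingers (wrist picture, 258,330) hang in front of the rail, with the lever slightly to their left (220,278). Line up, lower and push.

```bash
python3 -m crank '[[[-1,0,2,-2.7,0],[-1,0,3,0,0],[-1,0,3.4,0,0],[-1,1.5,0,0,0],[-1,1,0,0,0],[-1,0,0,0,0]]]'
python3 -m crank '[[[-1,1,0,0,0],[-1,1,0,0,0],[-1,1,0,0,0],[-1,1,0,0,0],[-1,1,0,0,0],[-1,1,0,0,0]]]'
python3 - <<'E'
from plant import *
from h import *
s=state();go(s,[.535,-.068,.167])
cam("top","t2",(175,85,350,215),4.5)
E
```

```text
time: 3.2
tool_pos: [0.4448, -0.065, 0.1681]
tool_rot: [-0.707, 0.707, 0.001, -0.0]
contact_force: [-0.2, 0.5, -0.2]
gripper_width: -0.003
time: 3.95
tool_pos: [0.5047, -0.0663, 0.1707]
tool_rot: [-0.707, 0.708, -0.001, -0.0]
contact_force: [-10.0, 1.2, 21.4]
gripper_width: 0.005
t 3.95 pos [ 0.5047 -0.0663  0.1707] F [-10.    1.2  21.4] w 0.005 
R [[1.0, -0.001, 0.001], [-0.001, -0.001, 1.0], [-0.001, -1.0, -0.001]] 
d cm [ 3.03  0.37 -0.16]
```

View pics/t2.png

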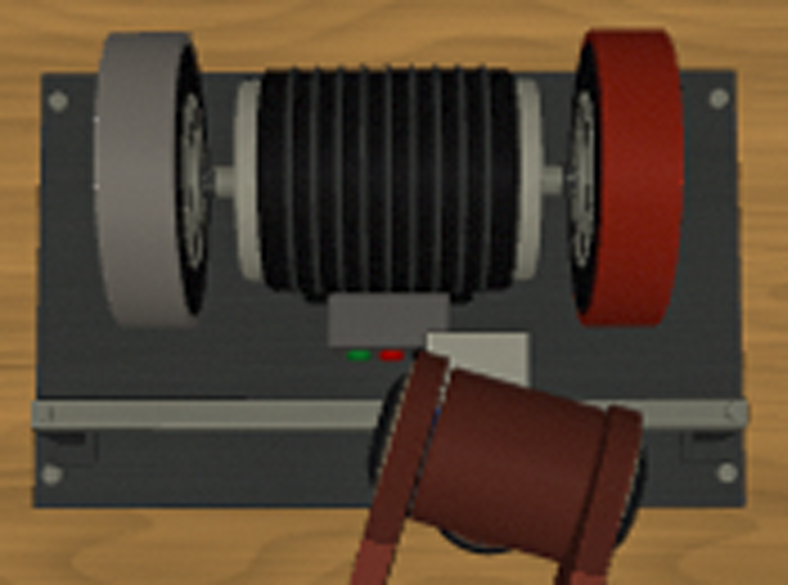

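```bash
python3 -m crank '[[[-1,0.3,-0.6,0,0],[-1,0.5,-0.4,0,0],[-1,0,0,0,0]]]'
python3 - <<'E'
from plant import *
from h import *
s=state();go(s,[.535,-.068,.167])
cam("scene","s2",(180,130,300,230),6)
E
```

```text
time: 4.38
tool_pos: [0.5122, -0.0657, 0.1768]
tool_rot: [0.707, -0.707, 0.0, -0.0]
contact_force: [-1.0, -0.1, -0.3]
gripper_width: -0.001
t 4.375 pos [ 0.5122 -0.0657  0.1768] F [-1.  -0.1 -0.3] w -0.001 
R [[1.0, -0.0, 0.001], [-0.001, 0.0, 1.0], [-0.0, -1.0, 0.0]] 
d cm [ 2.28  0.98 -0.23]
```

View pics/s2.png

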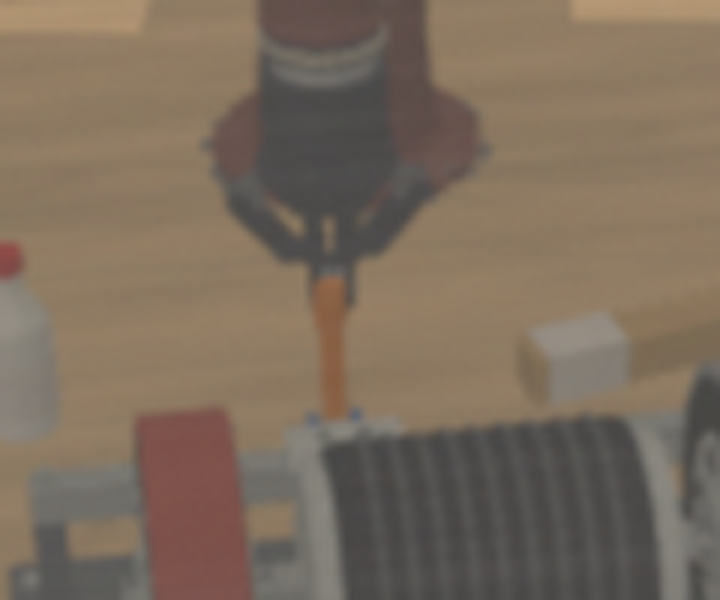

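```bash
python3 -m crank '[[[-1,0.7,0,0,0],[-1,0.7,0,0,0],[-1,0,0,0,0]]]'
python3 - <<'E'
from plant import *
from h import *
q=np.load("q.npy")
s=state();go(s,[.44,-.068,.25])
f=cam("scene","s3",(180,130,300,230),6)
for a in (0,.2,.5,.72,.96):
  th=.96+a
  print(a,(proj(W([(-.19-.103*np.cos(th),q[3],.11+.103*np.sin(th))],q),f)-[180,130])*6)
E
```

```text
time: 4.8
tool_pos: [0.5272, -0.0658, 0.1775]
tool_rot: [-0.707, 0.707, 0.0, 0.001]
contact_force: [-0.4, 0.3, 0.3]
gripper_width: -0.0
t 4.8 pos [ 0.5272 -0.0658  0.1775] F [-0.4  0.3  0.3] w -0.0 
R [[1.0, 0.002, 0.001], [-0.001, -0.0, 1.0], [0.002, -1.0, -0.0]] 
d cm [-8.7  -7.26 -0.23]
0 [[319.98742691 262.1511677 ]]
0.2 [[322.89781245 263.76134275]]
0.5 [[328.29616797 278.85911049]]
0.72 [[332.80681423 299.24052438]]
0.96 [[337.96203928 329.39374007]]
```

View pics/s3.png

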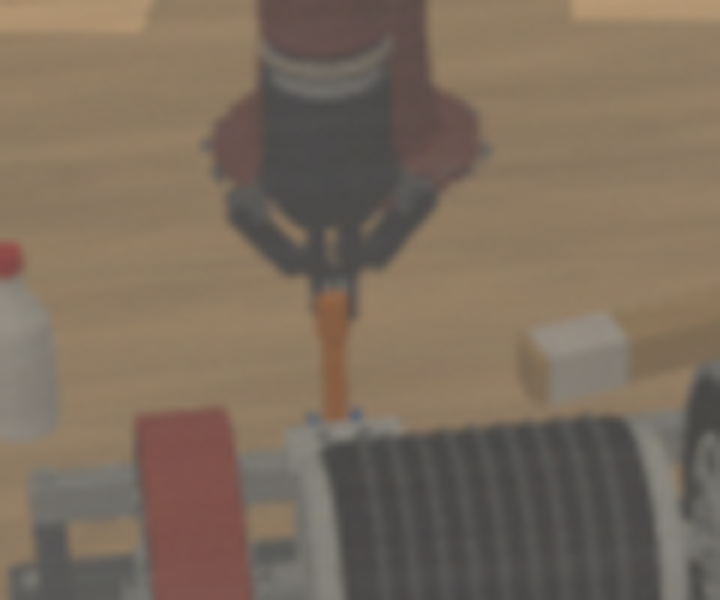

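```bash
python3 -m crank '[[[-1,0.7,0,0,0],[-1,0.8,0,0,0],[-1,0,0,0,0]]]'
python3 - <<'E'
from plant import *
from h import *
s=state();go(s,[.44,-.068,.25])
f=cam("scene","s4",(180,130,300,230),6)
E
```

```text
time: 5.22
tool_pos: [0.5418, -0.0658, 0.1772]
tool_rot: [-0.707, 0.707, -0.0, 0.0]
contact_force: [-0.3, 0.2, -0.4]
gripper_width: 0.004
t 5.225 pos [ 0.5418 -0.0658  0.1772] F [-0.3  0.2 -0.4] w 0.004 
R [[1.0, 0.001, 0.001], [-0.001, -0.0, 1.0], [0.001, -1.0, -0.0]] 
d cm [-10.18  -7.29  -0.23]
```

View pics/s4.png

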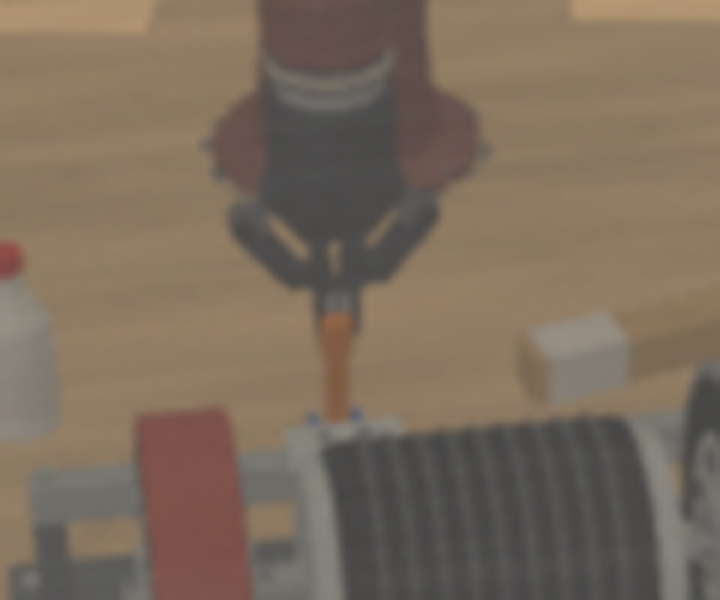

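Lever tip is now at (336,313), an angle of about 0.84, so it is free. Now go around to the −y side of the table.

```bash
python3 -m crank '[[[-1,-1.5,0,0,0],[-1,-0.5,-3,0,0],[-1,0,-3,0,0],[-1,1,0,-4,0],[-1,3,0,-4,0],[-1,2.5,0,0,0],[-1,0,0,0,0]]]'
python3 - <<'E'
from plant import *
from h import *
s=state();go(s,[.588,-.145,.13])
f=cam("scene","s5",(180,130,300,230),6)
E
```

```text
time: 6.15
tool_pos: [0.5859, -0.1461, 0.2371]
tool_rot: [0.707, -0.707, 0.001, -0.0]
contact_force: [0.4, -0.1, 0.2]
gripper_width: 0.001
t 6.15 pos [ 0.5859 -0.1461  0.2371] F [ 0.4 -0.1  0.2] w 0.001 
R [[1.0, -0.001, 0.001], [-0.001, 0.0, 1.0], [-0.001, -1.0, 0.0]] 
d cm [ 0.22 10.71  0.11]
```

View pics/s5.png

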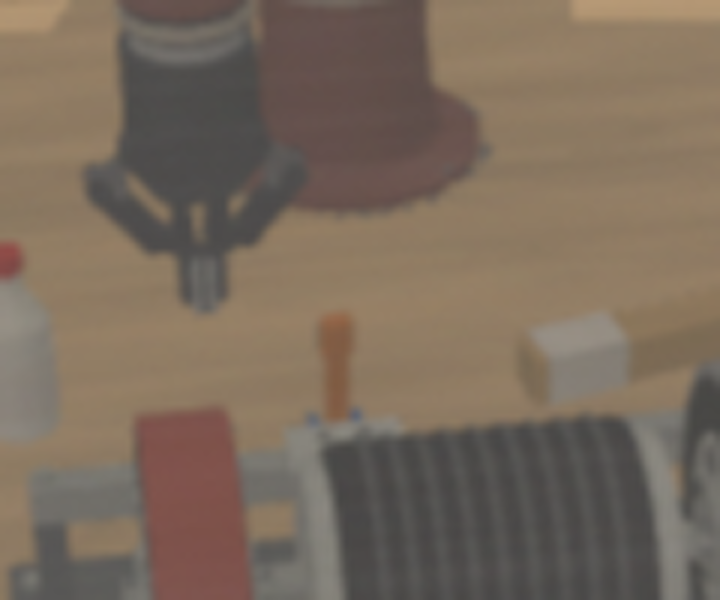

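Lever holds at about 0.84. If I went low beside the table, the gripper's knuckles and body would come too near the lever top. I'll slide the rest by pushing the paddle's side higher up instead, with the body clear of everything.

```bash
python3 -m crank '[[[-1,-2.6,0,0,0],[-1,0,3,1,0],[-1,0,3,2,0],[-1,0,0,1,0],[-1,0,0,1,0],[-1,0,0,1,0],[-1,0,0,1,0],[-1,0,0,0,0]]]'
python3 - <<'E'
from plant import *
from h import *
s=state();go(s,[.56,.1285,.177])
f=cam("scene","s6",(180,130,300,230),6)
E
```

```text
time: 7.2
tool_pos: [0.5606, -0.0749, 0.1781]
tool_rot: [0.707, -0.707, -0.001, -0.001]
contact_force: [0.3, -0.3, 0.1]
gripper_width: 0.001
t 7.2 pos [ 0.5606 -0.0749  0.1781] F [ 0.3 -0.3  0.1] w 0.001 
R [[1.0, 0.001, -0.0], [0.0, 0.001, 1.0], [0.001, -1.0, 0.001]] 
d cm [-0.06  0.13 20.34]
```

View pics/s6.png

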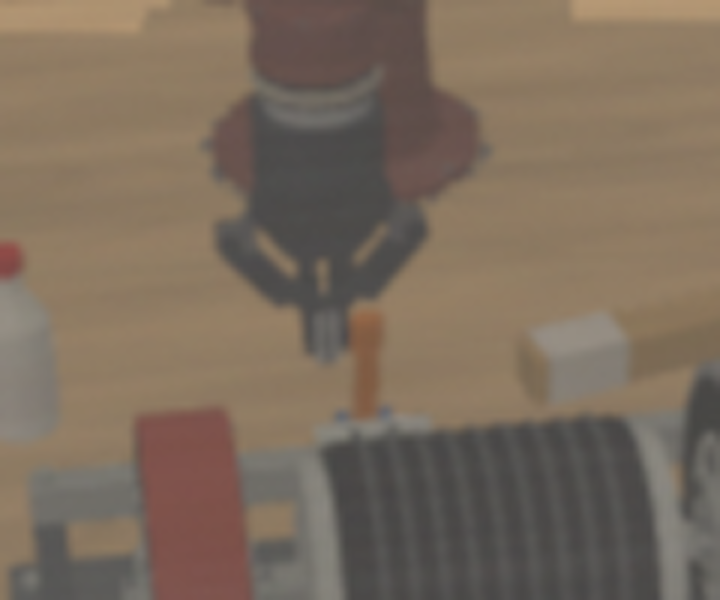

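The lever and rest slide with the finger. Push on, stopping short of the target.

```bash
python3 -m crank '[[[-1,0,0,1.5,0],[-1,0,0,2,0],[-1,0,0,2,0],[-1,0,0,2,0],[-1,0,0,2,0],[-1,0,0,2,0],[-1,0,0,2,0],[-1,0,0,1.5,0]]]'
python3 -m crank '[[[-1,0,0,1.2,0],[-1,0,0,1,0],[-1,0,0,0.7,0],[-1,0,0,0.5,0],[-1,0,0,0,0]]]'
python3 - <<'E'
from plant import *
from h import *
s=state();go(s,[.56,.1285,.177])
f=cam("top","t7",(175,85,350,215),4.5)
f=cam("scene","s7",(170,130,350,265),4.4)
E
```

```text
time: 8.25
tool_pos: [0.5601, 0.0757, 0.1774]
tool_rot: [0.707, -0.707, 0.0, -0.0]
contact_force: [0.4, -3.8, 2.6]
gripper_width: 0.003
time: 8.88
tool_pos: [0.5599, 0.1089, 0.1768]
tool_rot: [0.708, -0.707, 0.0, 0.0]
contact_force: [-0.3, 0.0, -0.5]
gripper_width: -0.001
t 8.875 pos [0.5599 0.1089 0.1768] F [-0.3  0.  -0.5] w -0.001 
R [[1.0, -0.001, 0.001], [-0.001, 0.001, 1.0], [-0.001, -1.0, 0.001]] 
d cm [ 0.01 -0.02  1.96]
```

View pics/t7.png

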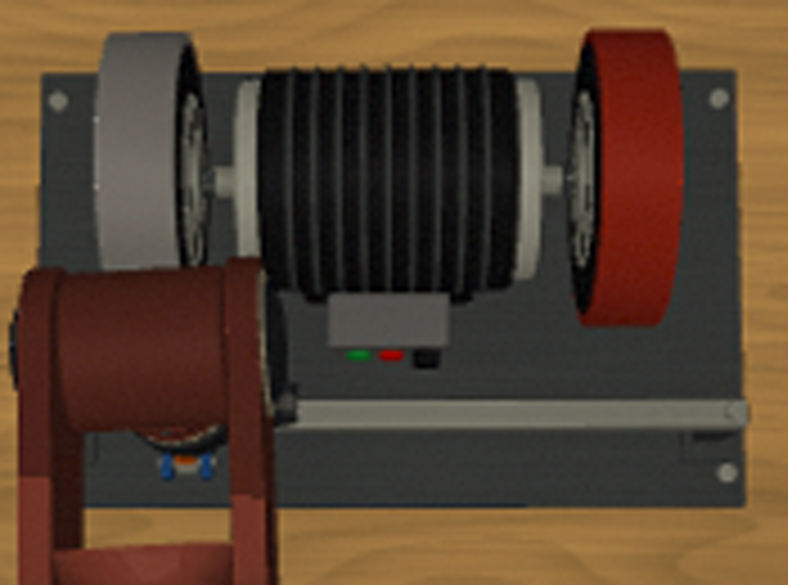

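View pics/s7.png

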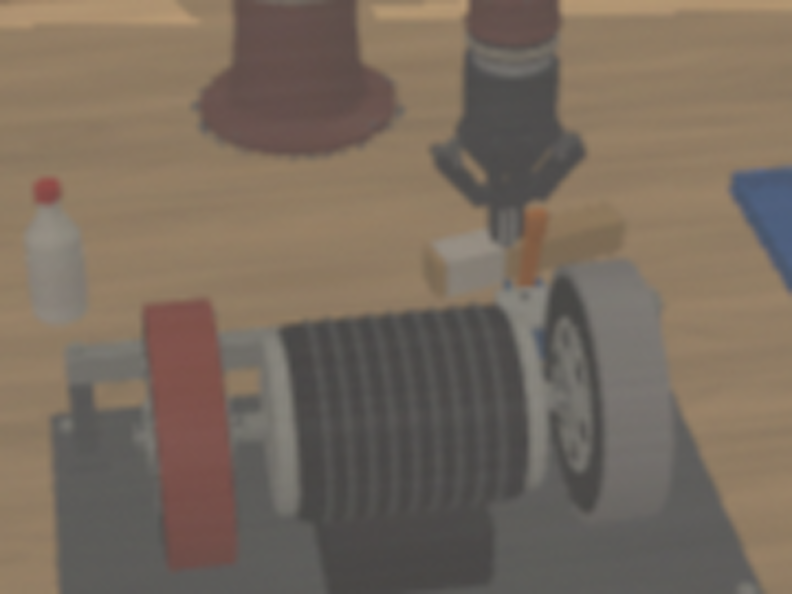

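```bash
python3 - <<'E'
from plant import *
from h import *
q=np.load("q.npy");f=grab_frame("top")
for u in (475.5,187):
  p=unproj([((u+.5)/4.5-.5+175,(466.5)/4.5-.5+85)],.115,f)[0]
  print(u,p, "s=",p[1]-q[1]-q[2]*(p[0]-q[0]))
E
```

```text
475.5 [ 0.53848175 -0.06786462  0.115     ] s= -0.06064020719710627
187 [0.5377757  0.13299096 0.115     ] s= 0.14021816141731608
```

The cheeks (168/206, 466) give rest s = 0.140, matching the finger offset of 24 mm. About 19.8 mm to go.

```bash
python3 -m crank '[[[-1,0,0,0.7,0],[-1,0,0,0.6,0],[-1,0,0,0.4,0],[-1,0,0,0.3,0],[-1,0,0,0,0],[-1,0,0,0,0]]]'
python3 -m crank '[[[-1,0,0,-1.5,0],[-1,0,-4,-1,0],[-1,-4,-2,-2,0],[-1,-4,0,-4,0],[-1,-4,0,-5,0],[-1,0,0,-5,0],[-1,0,0,0,0]]]'
python3 - <<'E'
from plant import *
from h import *
s=state();go(s,[.56,.1285,.24])
f=cam("top","t8",(175,85,350,215),4.5)
f=cam("scene","s8",(170,130,350,265),4.4)
E
```

```text
time: 9.78
tool_pos: [0.5606, 0.1287, 0.1778]
tool_rot: [0.707, -0.707, -0.0, -0.001]
contact_force: [0.0, 0.4, 0.0]
gripper_width: 0.001
time: 10.65
tool_pos: [0.4407, -0.0584, 0.238]
tool_rot: [-0.707, 0.707, -0.002, 0.003]
contact_force: [-0.3, -0.4, -0.2]
gripper_width: -0.005
t 10.65 pos [ 0.4407 -0.0584  0.238 ] F [-0.3 -0.4 -0.2] w -0.005 
R [[1.0, 0.002, 0.007], [-0.007, -0.001, 1.0], [0.002, -1.0, -0.001]] 
d cm [11.81 -0.19 18.77]
```

View pics/t8.png

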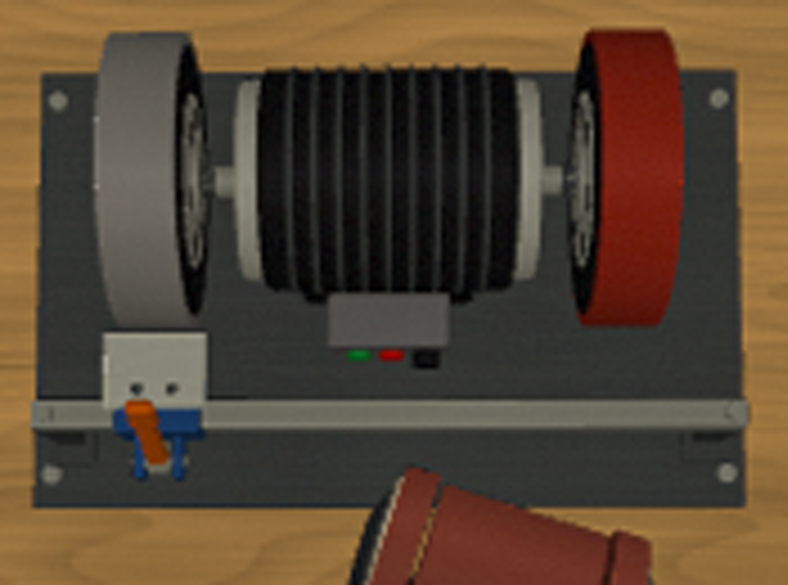

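View pics/s8.png

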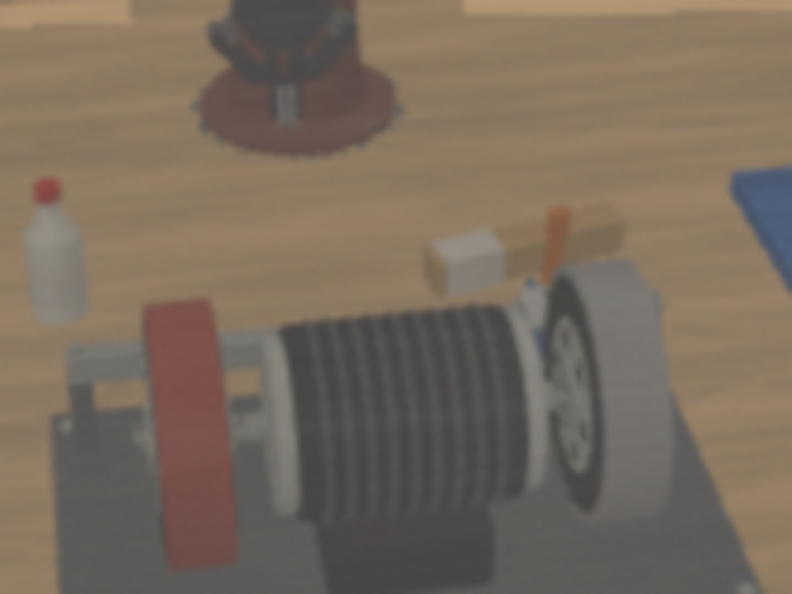

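```bash
python3 - <<'E'
from plant import *
from h import *
q=np.load("q.npy");f=grab_frame("top")
def S(u,v,z):
  p=unproj([((u+.5)/4.5-.5+175,(v+.5)/4.5-.5+85)],z,f)[0]
  c,s=np.cos(q[2]),np.sin(q[2]);d=p[:2]-q[:2];return np.round([c*d[0]+s*d[1],-s*d[0]+c*d[1]],4)
print("table L,R",S(103,368,.14),S(207,368,.14))
print("ref (initial) L,R",S(427,368,.14),S(527,368,.14))
print("rail",S(33,413,.118),S(747,413,.118))
print("cheeks",S(139,466,.115),S(178,466,.115))
i=cv2.cvtColor(f["frame"],cv2.COLOR_RGB2BGR)
cv2.imwrite("pics/w8.png",cv2.resize(i[88:200,180:240],None,fx=5,fy=5,interpolation=cv2.INTER_CUBIC))
j=cv2.cvtColor(f["frame"],cv2.COLOR_RGB2GRAY)
for r in (115,162,165,170): print(r,j[r,192:226].tolist())
print("pred wheel px at x=0 z .247; front", proj(W([(0,.185,.247),(0,.135,.247),(-.1,.185,.147),(-.1,.135,.147),(0,-.135,.247),(0,-.185,.247)],q),f))
E
```

```text
table L,R [-0.1286  0.1956] [-0.1286  0.1242]
ref (initial) L,R [-0.1288 -0.0265] [-0.1289 -0.0949]
rail [-0.1567  0.2479] [-0.1571 -0.2491]
cheeks [-0.1936  0.1737] [-0.1936  0.1465]
115 [50, 49, 49, 60, 106, 104, 102, 101, 101, 101, 102, 102, 102, 102, 102, 101, 99, 100, 101, 103, 102, 79, 7, 42, 70, 33, 85, 78, 10, 52, 48, 51, 50, 49]
162 [50, 51, 51, 48, 48, 61, 122, 136, 134, 133, 133, 134, 134, 134, 134, 133, 134, 136, 134, 135, 135, 134, 134, 133, 135, 135, 136, 135, 118, 45, 49, 51, 53, 52]
165 [50, 50, 51, 50, 44, 76, 163, 134, 134, 133, 135, 134, 134, 135, 134, 135, 134, 134, 134, 135, 134, 134, 134, 133, 135, 134, 135, 136, 116, 45, 49, 51, 52, 49]
170 [50, 50, 50, 49, 47, 68, 144, 135, 135, 134, 136, 132, 89, 75, 100, 138, 133, 135, 136, 131, 91, 78, 113, 136, 134, 134, 135, 133, 102, 44, 48, 51, 50, 50]
pred wheel px at x=0 z .247; front [[195.41417669 115.42991508]
 [213.06448919 115.38343103]
 [200.69418613 156.83472971]
 [216.93732074 156.81220435]
 [308.70127353 115.13156099]
 [326.47222983 115.08475921]]
```

View pics/w8.png

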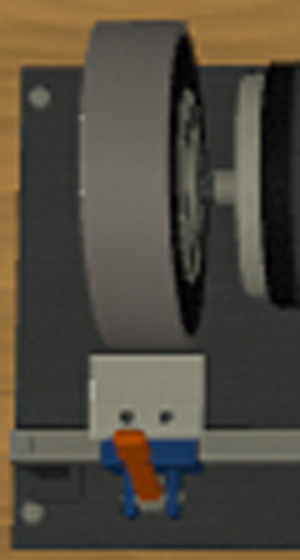

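The table middle is at s = 0.160 and the wheel edges match the prediction to within 1 px. Now the finger goes over the lever to the wheel side.

```bash
python3 -m crank '[[[-1,0,-0.5,5.3,0],[-1,0,-0.5,5.3,0],[-1,0,0,5.3,0],[-1,0,0,5.2,0],[-1,5,0,0,0],[-1,5,0,0,0],[-1,5.8,0,0,0],[-1,0,0,0,0]]]'
python3 - <<'E'
from plant import *
from h import *
s=state();go(s,[.60,.153,.166])
f=cam("scene","s9",(170,130,350,265),4.4)
cam("wrist","w9")
E
```

```text
time: 11.8
tool_pos: [0.6011, 0.1568, 0.244]
tool_rot: [-0.707, 0.707, -0.001, -0.002]
contact_force: [-0.8, 0.2, 0.5]
gripper_width: 0.001
t 11.8 pos [0.6011 0.1568 0.244 ] F [-0.8  0.2  0.5] w 0.001 
R [[1.0, -0.005, -0.001], [0.001, -0.0, 1.0], [-0.005, -1.0, -0.0]] 
d cm [-0.07  7.8  -0.37]
```

View pics/s9.png

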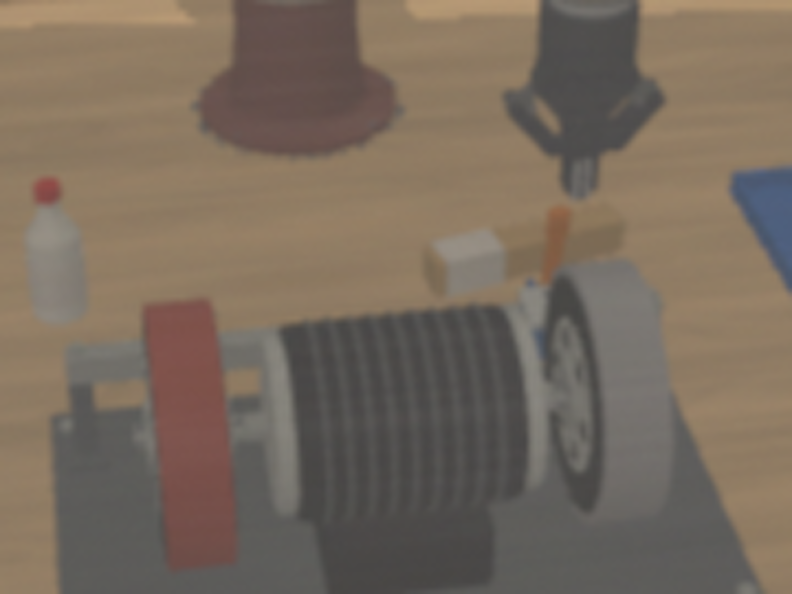

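View pics/w9.png

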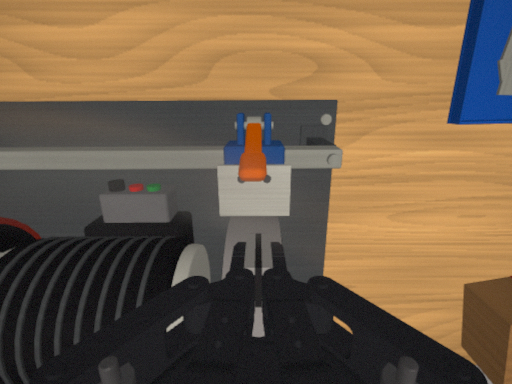

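Fingers are over the table behind the lever (wrist 252,165). Lower and pull.

```bash
python3 -m crank '[[[-1,0,2.5,-0.2,0],[-1,0,3,-0.2,0],[-1,0,2.3,0,0],[-1,-1,0,0,0],[-1,-1,0,0,0],[-1,-1,0,0,0],[-1,-1,0,0,0],[-1,0,0,0,0]]]'
python3 - <<'E'
from plant import *
from h import *
s=state();go(s,[.525,.153,.166])
f=cam("scene","s10",(170,130,350,265),4.4)
E
```

```text
time: 12.9
tool_pos: [0.5604, 0.1519, 0.1737]
tool_rot: [0.707, -0.707, -0.002, -0.003]
contact_force: [-0.3, -0.7, 7.8]
gripper_width: -0.002
t 12.9 pos [0.5604 0.1519 0.1737] F [-0.3 -0.7  7.8] w -0.002 
R [[1.0, 0.007, 0.0], [-0.0, 0.001, 1.0], [0.007, -1.0, 0.001]] 
d cm [-3.54  0.75  0.11]
```

View pics/s10.png

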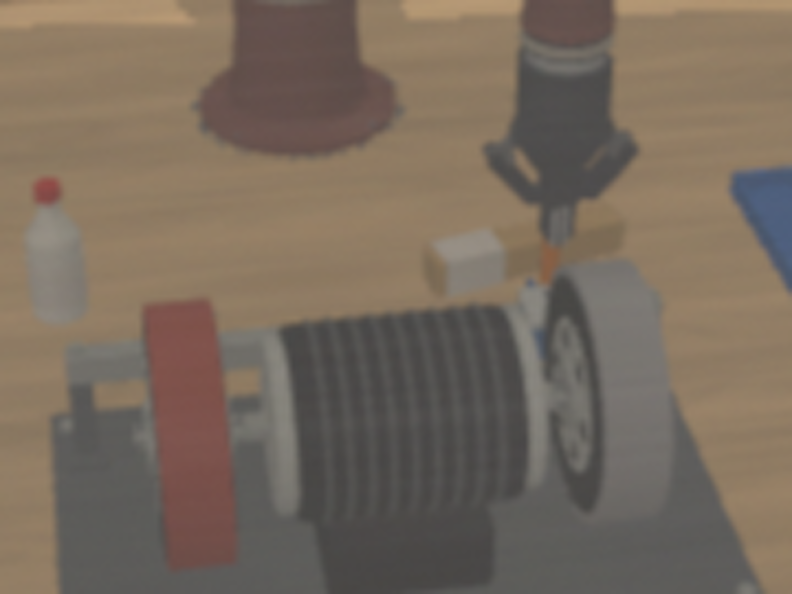

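```bash
python3 -m crank '[[[-1,-0.8,-0.7,0,0],[-1,-1,0,0,0],[-1,-1,0,0,0],[-1,0,0,0,0]]]'
python3 - <<'E'
from plant import *
from h import *
s=state();go(s,[.525,.153,.166])
f=cam("scene","s11",(230,130,350,220),6)
q=np.load("q.npy")
for a in (0,.2,.5,.72):
  th=.96+a
  print(a,(proj(W([(-.19-.103*np.cos(th),.16,.11+.103*np.sin(th))],q),f)-[230,130])*6)
E
```

```text
time: 13.45
tool_pos: [0.5303, 0.1514, 0.1769]
tool_rot: [-0.707, 0.707, -0.0, 0.0]
contact_force: [0.4, -0.2, 1.1]
gripper_width: -0.002
t 13.45 pos [0.5303 0.1514 0.1769] F [ 0.4 -0.2  1.1] w -0.002 
R [[1.0, -0.0, 0.001], [-0.001, -0.0, 1.0], [-0.0, -1.0, -0.0]] 
d cm [-0.53  1.09  0.16]
0 [[370.69704349 232.32775955]]
0.2 [[377.71461802 233.55862574]]
0.5 [[389.04613172 247.89546912]]
0.72 [[397.43402383 267.5987557 ]]
```

View pics/s11.png

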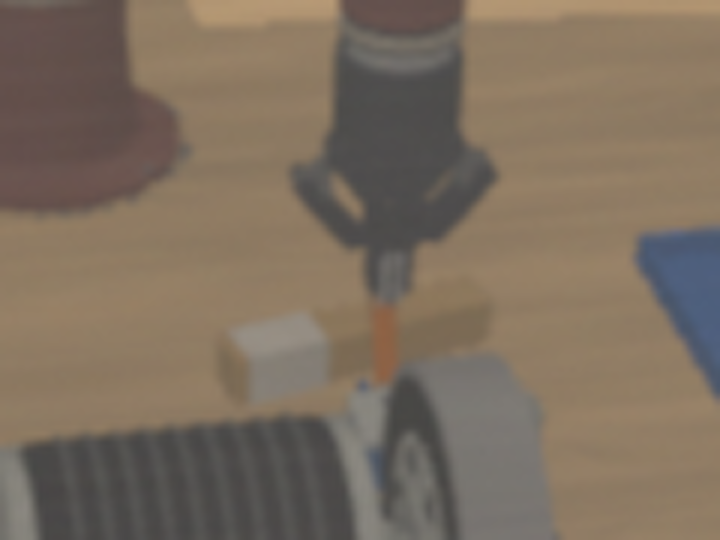

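```bash
python3 -m crank '[[[-1,-0.6,0.4,0,0],[-1,-0.6,0.3,0,0],[-1,0,0,0,0],[-1,0,0,0,0]]]'
python3 - <<'E'
from plant import *
from h import *
s=state();go(s,[.518,.153,.17])
E
```

```text
time: 14.0
tool_pos: [0.52, 0.1516, 0.1706]
tool_rot: [0.707, -0.707, -0.001, -0.001]
contact_force: [2.7, 0.5, 5.5]
gripper_width: 0.002
t 14.0 pos [0.52   0.1516 0.1706] F [2.7 0.5 5.5] w 0.002 
R [[1.0, 0.003, 0.001], [-0.001, 0.0, 1.0], [0.003, -1.0, 0.0]] 
d cm [-0.21  0.06  0.14]
```

```bash
python3 -m crank '[[[-1,-0.4,0,0,0],[-1,-0.3,0,0,0],[-1,0,0,0,0]]]'
python3 - <<'E'
from plant import *
from h import *
s=state();go(s,[.518,.153,.17])
f=cam("scene","s12",(230,130,350,220),6)
E
```

```text
time: 14.38
tool_pos: [0.5132, 0.1513, 0.1693]
tool_rot: [-0.707, 0.707, 0.001, 0.001]
contact_force: [5.4, 0.3, 1.1]
gripper_width: -0.002
t 14.375 pos [0.5132 0.1513 0.1693] F [5.4 0.3 1.1] w -0.002 
R [[1.0, 0.003, 0.001], [-0.001, -0.0, 1.0], [0.003, -1.0, -0.0]] 
d cm [ 0.48 -0.07  0.17]
```

View pics/s12.png

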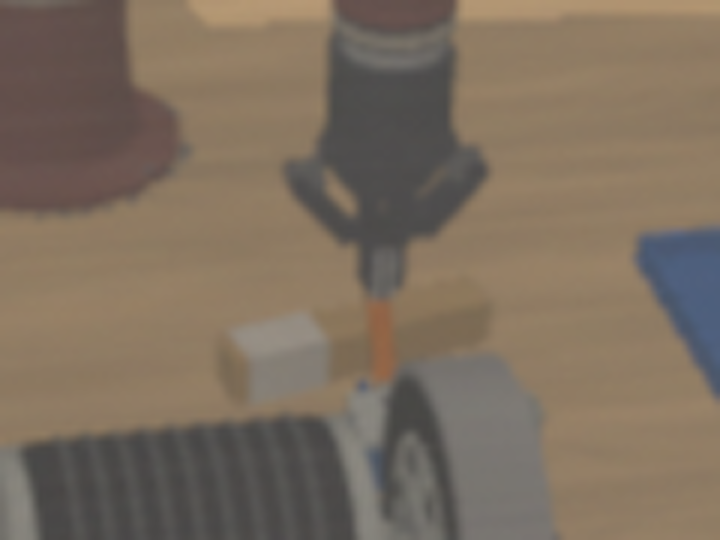

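Still moving against about 5 N, so the snap hasn't happened yet. Continue.

```bash
python3 -m crank '[[[-1,-0.5,0,0,0],[-1,-0.5,0,0,0],[-1,0,0,0,0]]]'
python3 -m crank '[[[-1,-0.4,0,0,0],[-1,-0.4,0,0,0],[-1,0,0,0,0]]]'
```

```text
time: 14.8
tool_pos: [0.5096, 0.1515, 0.1734]
tool_rot: [0.707, -0.707, -0.007, -0.008]
contact_force: [22.4, 0.1, 1.1]
gripper_width: -0.001
time: 15.18
tool_pos: [0.5065, 0.1515, 0.1768]
tool_rot: [0.708, -0.706, -0.012, -0.013]
contact_force: [32.7, 0.6, 3.1]
gripper_width: -0.002
```

Force rises to 33 N without motion, so the lever is on its stop. Back off, go up and look.

```bash
python3 -m crank '[[[-1,1.5,0,0,0],[-1,1,-2,0,0],[-1,0,-4,0,0],[-1,0,-3,0,0],[-1,-4,0,-3,0],[-1,-5,0,-5,0],[-1,-4,0,-5,0],[-1,0,0,-5,0]]]'
python3 -m crank '[[[-1,-1,0,-4,0],[-1,0,0,0,0],[-1,0,0,0,0]]]'
python3 - <<'E'
from plant import *
from h import *
s=state();go(s,[.518,.153,.17])
f=cam("scene","s13",(230,130,350,220),6)
f=cam("top","t13",(175,85,350,215),4.5)
q=np.load("q.npy")
for a in (0,.1,.2,.5):
  th=.96+a
  print(a,(proj(W([(-.19-.103*np.cos(th),.16,.11+.103*np.sin(th))],q),f)-[175,85])*4.5)
E
```

```text
time: 16.18
tool_pos: [0.3928, -0.0217, 0.2575]
tool_rot: [0.707, -0.707, 0.001, 0.001]
contact_force: [1.3, -0.9, 0.3]
gripper_width: -0.0
time: 16.55
tool_pos: [0.3852, -0.0608, 0.2582]
tool_rot: [0.708, -0.707, 0.001, 0.001]
contact_force: [0.1, -0.6, 0.4]
gripper_width: -0.002
t 16.55 pos [ 0.3852 -0.0608  0.2582] F [ 0.1 -0.6  0.4] w -0.002 
R [[1.0, -0.003, 0.001], [-0.001, 0.002, 1.0], [-0.003, -1.0, 0.002]] 
d cm [13.28  8.82 21.38]
0 [[138.49226566 537.52479649]]
0.1 [[137.39905902 523.4969291 ]]
0.2 [[136.52192317 508.66376933]]
0.5 [[135.30429317 461.20476706]]
```

View pics/t13.png

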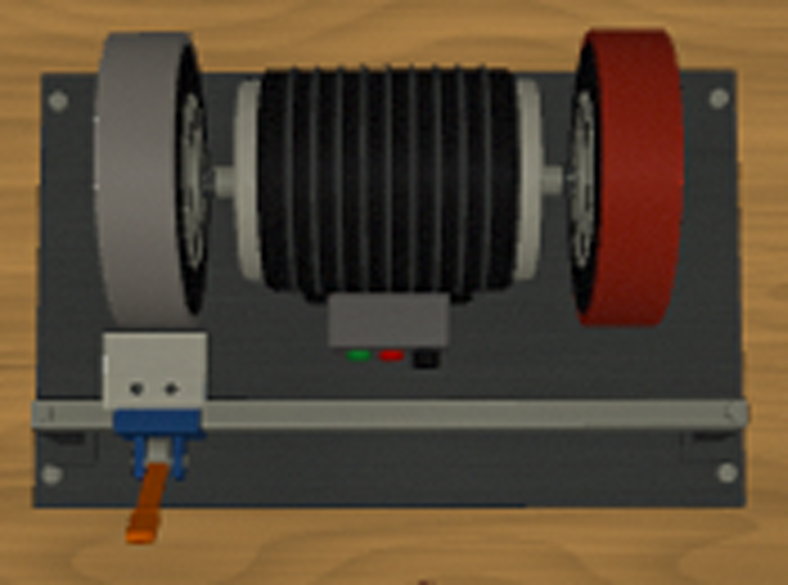

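View pics/s13.png

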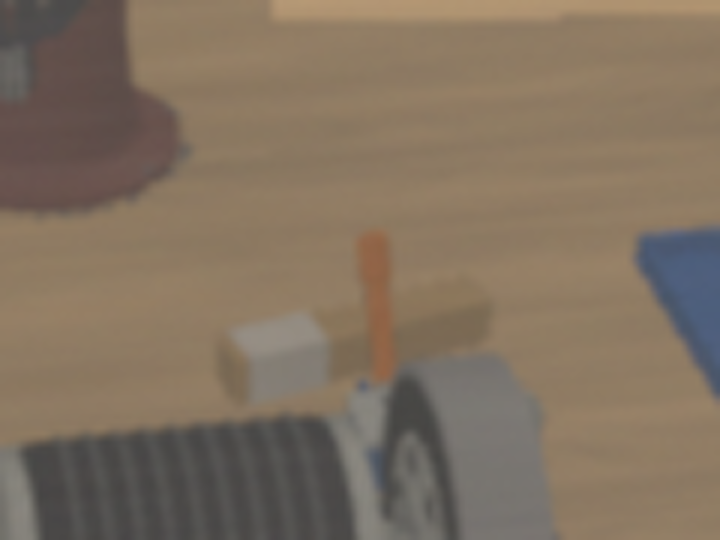

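Lever end is at (140,540), matching 0 rad (about 538), and the table edges are unchanged at 103–207. The arm is clear, so I'll hand in.

```bash
python3 -c "
from plant import *
job_done();print(state()['time'])"
```

```text
the job is handed in; nothing more can be done
the job is handed in; nothing more can be done
```

The grinder is set up for the scissors, which lie in the yellow tray: the rest stands in front of the grey-banded wheel and the lever is locked. I handed the job in at about 16.6 s.

- **What I did:** I flipped the lever over to about 0.84 rad. I then slid the rest by pushing the side of the lever paddle, because the gripper would have come too close to the lever if I had pushed the table edge. Last, I pressed the lever back onto its stop, which took a peak of about 33 N.
- **Last checks:** The top camera put the middle of the rest at 0.160 m along the rail, against a target of 0.160 m and with about 1–2 mm of uncertainty. The lever end appeared where the locked position predicts, within about 1 pixel. The arm was clear, with the measured force near 0 N.
- **What disagreed:** The base plate did not fit a plate centred on the grinder's origin. It sits about 45 mm towards the operator; once I allowed for that, the fit agreed to within 0.8 pixels.
- **Not measured:** I did not re-measure the knife, scissors, cleaning stick or oil bottle after the moves. The stick looked unmoved in the last scene picture, as did the bottle in the last one that showed it. The tool stayed well above all four.

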